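# Bed the print roller in the V-blocks and clamp it

## Task

Take the red-brown print roller off its wooden rest and lower it gently, not dropped, into the pair of V-blocks, centred end to end so that its covering spans both blocks and it beds fully down in both Vs. Let go of it, then swing the yellow clamp arm over so that its rubber pad comes down and bears on the roller. Leave the tape, the glue bottle and the brass weight where they stand.

Things in the scene. Friction and masses are not known exactly. Their poses are not given: they have to be found in the camera images.
- roller_center (a point): Centre, on its axis, of the loose print roller: a red-brown cylinder 40 mm in diameter, 140 mm long, with a 14 mm steel journal standing 15 mm out of each end; about 0.4 kg. Its y axis runs along the roller; both ends are alike, it may lie at any roll. It starts level on the wooden rest, centre 34 mm above the table, its middle 84 mm free for fingers down to 6 mm above the table.
- rest: Fixed wooden rest: a board 80 x 150 x 5 mm (x, y, z) with two saddles 20 mm high and 20 mm long near its ends, 84 mm clear between them. Origin at the centre of its underside on the table; y axis along the lying roller.
- vfix: Fixed clamping fixture, origin on the table under vee_seat, same axes. Two aluminium V-blocks, each 84 mm wide (x), covering y = 35 to 60 mm on either side (70 mm clear between), tops 50 mm up, 90 degree Vs 56 mm wide at the top. Blue base 120 x 140 x 10 mm with a 50 mm wide tail to x = 121 mm; dark hinge bracket at x 89 to 111 mm, 42 mm wide, top 98 mm up.
- vee_seat (a point): Point where the roller's centre lies when fully bedded: 50.3 mm above the table, mid-way between the two V-blocks. Its y axis is the line of the Vs (the roller is to lie along it), its x axis points level towards the clamp's hinge, z up.
- clamp_hinge (a point): Centre of the clamp's hinge pin, 100 mm along vee_seat's x axis, 85 mm above the table; same axes as vee_seat, the pin lies along y.
- clamp_knob (a point): Centre of the black ball knob, 28 mm in diameter, at the end of the yellow clamp arm, 150 mm from the hinge pin. The arm is a straight bar 20 mm wide (along y), 12 mm thick; on its underside, 100 mm from the hinge, is a black rubber pad 24 mm in diameter reaching 23 mm below the arm's centre line.
- clamp (a joint): Angle of the clamp arm, rad: 0 level over the V-blocks (along -x of vee_seat), 1.57 straight up, 1.9 its stop, leaning away from them. Starts open at 1.62 to 1.76, held by friction (0.08 N m). The arm weighs 0.35 kg: pushed over below about 1.1 it sinks by itself, damped, in 1 to 2 s; its pad then presses on a bedded roller with 2 to 4 N at 0.05 to 0.12 rad; with no roller it goes to 0.
- tape: Roll of tan tape lying flat, a ring 72 mm across and 24 mm high; origin at the centre of its underside. Leave alone.
- glue: White glue bottle with orange cap, 54 mm across and 130 mm high, standing; origin at the centre of its underside. Leave alone.
- weight: Brass paperweight with a knob on top, 56 mm across and 62 mm high; origin at the centre of its underside. Leave alone.
There are look-alikes about, which are no part of the job. There is more than one size of the part that bears roller_center; the job needs the middle-sized.

How it is judged (in metres and radians):
On the way, in this order (a step that is already met when the one before it is completed fails the run):
1. the roller lies let go and fully bedded in both Vs, with the clamp still open (above 0.8 rad) (distance between roller_center and vee_seat below 0.0105 m and z of roller_center in the frame of vee_seat between -0.003 and 0.003 m and angle between the y axis of roller_center and the y axis of vee_seat, either way round below 0.05 rad and contact force between the fingers and roller below 0.1 N and value of joint clamp above 0.8 rad), for 0.2 s.
2. the clamp arm is down with its pad pressing on the roller (value of joint clamp below 0.14 rad and contact force between clamp and roller above 0.7 N), for 0.2 s.
At the end, for the whole second after the job is handed in: Roller still and released in both Vs: centre within 3 mm of the seat sideways and in height, within 10.5 mm overall (about 10 mm lengthwise), axis within 0.05 rad of the Vs; clamp arm below 0.14 rad, its pad pressing on the roller with over 0.7 N (all of step 2 and distance between roller_center and vee_seat below 0.0105 m and x of roller_center in the frame of vee_seat between -0.003 and 0.003 m and z of roller_center in the frame of vee_seat between -0.003 and 0.003 m and angle between the y axis of roller_center and the y axis of vee_seat, either way round below 0.05 rad and linear speed of roller below 0.02 m/s); the robot touches nothing.
It fails at once if the roller is dropped: falling free of the fingers (faster than 0.2 m/s) while more than 10 mm above its seat over the V-blocks (contact force between the fingers and roller below 0.05 N and horizontal distance between roller_center and vee_seat below 0.07 m and z of roller_center in the frame of vee_seat above 0.01 m and linear speed of roller above 0.2 m/s).
It fails at once if the tape, the glue bottle or the brass weight is moved by more than 15 mm or tipped over (distance of any of tape, glue, weight from where it was at the start of the episode above 0.015 m or angle between any of tape, glue, weight's own z axis and vertical above 0.5 rad).
It also fails if it takes over 61 s, if anything falls off the work surface, if the arm or the gripper's body presses on something with over 40 N, if the wrist force passes 120 N, or if a joint passes its speed limit or range.

## Robot

A 6-joint arm with a two-finger parallel gripper is mounted at the origin on the work surface. World frame = base frame: x ahead of the robot, y to its left, z up, the work surface at z = 0. Lengths are in mm, angles in degrees, forces in N, time in s.
With the tool pointing down it reaches from about 300 to 850 mm from the base axis. Payload 4.2 kg.
Tool frame: the origin (TCP) lies between the finger pads; the fingertips stand 11 mm ahead of it and the grasp point (between the pads) lies 8 mm behind it (env.tips_ahead is the distance from the TCP to the fingertips, in mm); z points along the fingers, y is the line along which they close (so a half turn about z gives the same grasp; the last joint's range is limited). The gripper opens to 91 mm and grips with 3 to 60 N. Pads are 32 mm wide; open, the fingers measure 118 mm over their backs; the gripper's body (76 mm by 178 mm) begins 60 mm behind the grasp point.
Start: joints at [63.255, 18.312, 89.639, -0, 72.044, -1.146], TCP at [248.451, 518.569, 224.976] pointing down, gripper open.
Joint ranges: [-177.97, 177.97], [-48.28, 115.42], [12.27, 149.76], [-77.06, 257.06], [2.81, 150.46], [-146.56, 146.56]. Speed limits (degrees/s): [147.25, 147.25, 180, 180, 180, 180].

## Interface

Orientations are given as [roll, pitch, yaw] about the fixed x, y, z axes, in that order (R = Rz(yaw) Ry(pitch) Rx(roll)).
In Python, from workcell import env, cams gives the robot as it stands.
- The arm moves only by the tool step_arm, never from a script. Its arguments are lists of equal length, an entry for each row: "linear": the shift along the tool's x, y, z in units of 30 cm (1.0 is 30 cm), a list of three; "turn": the turn about the tool's z in units of 360 degrees (1.0 is 360 degrees). In form: {"linear": [[tx, ty, tz], ...], "turn": [turn, ...]}. A call has 1 to 20 rows; each row is the pose to reach, as a shift and turn from the pose commanded when the call began, along the tool's axes at that moment, turning the shorter way round; what a row does not reach only later rows make up. A row lasts 1/8 s, in which the tool goes at most 62.5 mm and 10.7 degrees, less where a joint would pass 70% of its speed; a pose out of reach is approached as far as the arm can. A call with a number of a shift or a turn outside -1 to 1 is refused whole. A call with a gripper value outside its range is refused whole. "fingers" is the closure, from -1 (fully open) to 1 (shut), so that 0 is half open, set as the call begins (left out, the last holds). The fingers move at their own pace and stop on an object; "force" is the grip in N (left out, the last holds). Time passes only in rows, so rows that repeat a pose let the fingers close. It gives the time, the measured TCP pose, the force, the opening and the grip force at its end, in the units of the state.
- env.state(): the state, without advancing time (a new reading comes with each control period).
- cams.grab_frame(name): name is "scene" or "top" or "wrist"; returns a dict with "color" (420x560x3 uint8, blue, green, red), "fx", "fy", "cx", "cy" (pixels), "extrinsics" (4x4, takes a point from camera to world coordinates); the wrist camera has in their place "tool_from_camera" (4x4, takes a point from camera to tool coordinates, whose origin is the TCP and whose axes are the flange's). Camera axes: x right, y down, z forward; pixel columns grow to the right and rows downward; lengths in mm; the calibration is good to about 2 mm. A picture is of the moment at which its call begins: read the wrist's pose just before it. There is no depth.
- env.job_done(): hands the job in; it is judged then, once.
The state is a dict: "time_s": time; "qpos": joint angles; "qvel": joint speeds; "effort": joint torques, N m; "ee_pos": TCP position; "ee_rot": TCP orientation; "force": force on the tool from outside, world axes, zero at the start; "torque": the same for the moment, N m; "gripper_width": finger opening in mm; "gripper_force": force on a finger pad.
Only numpy, scipy, OpenCV 4.12 (cv2) and the standard library are available. Lean on these libraries where they do the work, as an engineer would, in place of code of your own. Each camera call takes 0.05 s, during which the arm holds its last target. There are 200 camera calls.

## Working session

There is one attempt and no reset: what is moved stays moved. The work goes in short steps, Python scripts to look and compute and a tool call to move; the robot and the scene stay as the last step left them, time stands still between calls to the robot, and variables do not carry over. Pictures are saved under pics/ and viewed, at most 10 in all, crops included, and the job is handed in when it is done.

Besides the shell and the picture viewer there is one more tool, called after "Call:" in YAML: its name, and indented under it one key for each argument. step_arm: Moves the arm, as the interface text tells. Its arguments: {"type":"object","properties":{"linear":{"type":"array"},"turn":{"type":"array"},"fingers":{"type":"number"},"force":{"type":"number"}},"required":["linear","turn"]}

```bash
mkdir -p pics; python3 - <<'E'
from workcell import env,cams
import cv2,numpy as np
s=env.state();print(s['time_s'],s['ee_pos'],s['ee_rot'],s['gripper_width'])
for n in('top','scene'):
    f=cams.grab_frame(n);cv2.imwrite(f'pics/{n}0.png',f['color']);print(n,f['fx'],f['fy'],f['cx'],f['cy'],np.round(f['extrinsics'],3).tolist())
E
```

```text
0.0 [248.21924793 518.13308584 224.14992494] [-1.79903747e+02 -6.47257978e-04  1.54401839e+02] 90.99237135111626
top 472.36747889236653 472.36747889236653 279.94445427711855 209.20337994177663 [[-0.025, -0.989, 0.146, 291.393], [-1.0, 0.024, -0.005, 40.868], [0.001, -0.146, -0.989, 1392.157], [0.0, 0.0, 0.0, 1.0]]
scene 426.1586198464081 426.1586198464081 281.41004624549663 212.54225467898732 [[0.652, 0.569, -0.501, 1043.133], [0.758, -0.473, 0.449, -480.998], [0.018, -0.672, -0.74, 951.956], [0.0, 0.0, 0.0, 1.0]]
```

View pics/top0.png

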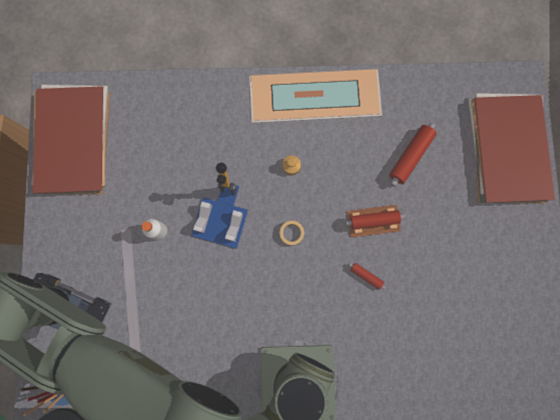

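View pics/scene0.png

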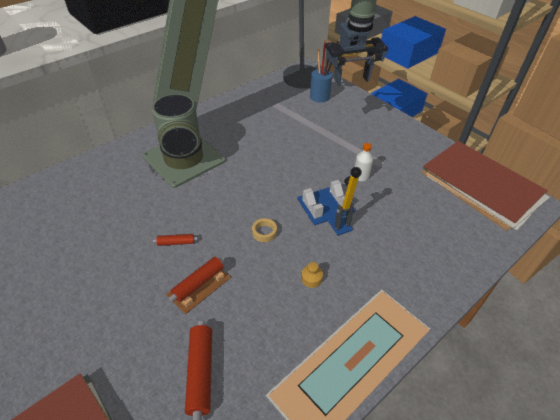

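The top view shows the roller on its rest near (375,220). The fixture is near (220,222), with its hinge towards the image top at (229,188). The tape is at (291,233), the glue at (153,229) and the weight at (291,164). The other two rollers, at (413,153) and (367,276), are the look-alikes.

```bash
cat > h.py <<'E'
import cv2,numpy as np
from workcell import env,cams
from scipy.spatial.transform import Rotation as R
def grab(n):
    s=env.state();f=cams.grab_frame(n)
    if n=='wrist':
        T=np.eye(4);T[:3,:3]=R.from_euler('xyz',s['ee_rot'],degrees=True).as_matrix();T[:3,3]=s['ee_pos']
        f['E']=T@f['tool_from_camera']
    else: f['E']=f['extrinsics']
    return s,f
def ray(f,uv,z):
    d=f['E'][:3,:3]@np.array([(uv[0]-f['cx'])/f['fx'],(uv[1]-f['cy'])/f['fy'],1]);o=f['E'][:3,3]
    return o+d*(z-o[2])/d[2]
def proj(f,p):
    q=np.linalg.inv(f['E'])@np.append(p,1);return np.array([f['fx']*q[0]/q[2]+f['cx'],f['fy']*q[1]/q[2]+f['cy']])
def blobs(f,lo,hi,amin=30):
    m=cv2.inRange(cv2.cvtColor(f['color'],cv2.COLOR_BGR2HSV),lo,hi)
    m=cv2.morphologyEx(m,cv2.MORPH_CLOSE,np.ones((3,3),np.uint8))
    return [c for c in cv2.findContours(m,cv2.RETR_EXTERNAL,cv2.CHAIN_APPROX_NONE)[0] if cv2.contourArea(c)>amin]
def axis(f,c,z):
    "centre, long direction yaw (deg), sizes of a contour laid onto plane z"
    p=np.array([ray(f,q[0],z)[:2] for q in c],np.float32);r=cv2.minAreaRect(p);b=cv2.boxPoints(r)
    e=[b[1]-b[0],b[2]-b[1]];l=max(e,key=np.linalg.norm)
    return np.round(r[0],1),round(float(np.degrees(np.arctan2(l[1],l[0]))),1),np.round(sorted(r[1]),1)
E
python3 - <<'E'
from h import *
s,f=grab('top')
for n,lo,hi,z in [('red',(0,150,60),(6,255,255),34),('blue',(105,120,40),(125,255,255),10),('grey',(0,0,120),(180,70,255),50),('yellow',(12,120,60),(28,255,255),0)]:
    for c in blobs(f,lo,hi): 
        (u,v),_,_=cv2.minAreaRect(c)
        if v<290 and 120<u<450: print(n,round(u),round(v),*axis(f,c,z))
E
```

```text
red 368 275 [ 296.6 -210.5] 53.7 [15.7 94.1]
red 376 219 [ 456.5 -243.4] -84.6 [ 28.5 136.3]
red 415 153 [ 649.  -370.4] -34.5 [ 37.5 184. ]
blue 221 215 [482.  207.7] -17.0 [136.2 161.6]
grey 281 209 [528.6  33. ] 88.6 [1222.2 1644.3]
yellow 225 179 [592.5 198.7] 13.2 [18.9 47. ]
yellow 292 164 [632.2  -4.1] -1.4 [45.4 52.7]
```

```bash
cat >> h.py <<'E'
def go(p,yaw):
    s=env.state();M=R.from_euler('xyz',s['ee_rot'],degrees=True).as_matrix()
    d=M.T@(np.array(p)-s['ee_pos'])/300;t=-((yaw-s['ee_rot'][2]+180)%360-180)/360
    print('linear',np.round(d,4),'turn',round(t,4))
E
python3 - <<'E'
from h import *
s,f=grab('wrist');print(np.round(f['tool_from_camera'],3).tolist(),f['fx'])
go((400,190,330),73); s,f=grab('top')
for uv,z in [((221,168),235),((229,188),98),((203,217),50),((234,226),50),((153,229),130)]: print(uv,np.round(ray(f,uv,z)))
E
```

```text
[[0.002, -0.959, -0.283, 80.102], [1.0, 0.002, 0.0, 0.568], [0.001, -0.283, 0.959, -160.098], [0.0, 0.0, 0.0, 1.0]] 293.9323701960107
linear [-0.9288 -0.7688 -0.3511] turn 0.2261
(221, 168) [570. 181. 235.]
(229, 188) [545. 175.  98.]
(203, 217) [472. 255.  50.]
(234, 226) [444. 167.  50.]
(153, 229) [432. 377. 130.]
```

Call:
step_arm:
  linear:
    - [-0.93,-0.77,-0.35]
    - [-0.93,-0.77,-0.35]
    - [-0.93,-0.77,-0.35]
    - [-0.93,-0.77,-0.35]
    - [-0.93,-0.77,-0.35]
    - [-0.93,-0.77,-0.35]
    - [-0.93,-0.77,-0.35]
    - [-0.93,-0.77,-0.35]
    - [-0.93,-0.77,-0.35]
    - [-0.93,-0.77,-0.35]
    - [-0.93,-0.77,-0.35]
    - [-0.93,-0.77,-0.35]
  turn: [0.226,0.226,0.226,0.226,0.226,0.226,0.226,0.226,0.226,0.226,0.226,0.226]
  fingers: -1

```text
time_s: 1.75
ee_pos: [400.2, 189.9, 329.9]
ee_rot: [-180.0, -0.0, 73.1]
force: [-0.2, -0.5, -0.2]
gripper_width: 91.3
gripper_force: 0.0
```

```bash
python3 - <<'E'
from h import *
s,f=grab('wrist');cv2.imwrite('pics/w1.png',f['color']);np.save('w1E.npy',f['E']);print(s['time_s'],s['ee_pos'],s['ee_rot'])
go((435,-240,300),95.4)
E
```

```text
1.75 [400.17035911 189.89376991 329.89407415] [-1.79997708e+02 -1.82587008e-03  7.30950079e+01]
linear [-1.3371  0.528   0.0996] turn -0.062
```

View pics/w1.png

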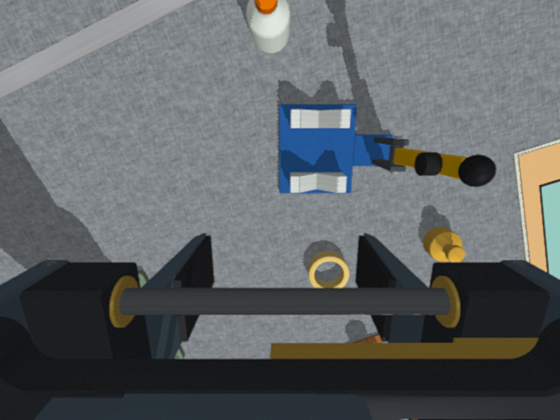

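The wrist view shows the blue base with corners near (279,104), (356,104), (352,192) and (279,192). The V-block tops are at (320,118) and (318,182), the pad at (428,163) and the knob at (478,170).

```bash
python3 - <<'E'
from h import *
_,f=grab('wrist');img=f['color'];g=cv2.cvtColor(img,cv2.COLOR_BGR2GRAY)
P=np.float32([[279,104],[356,104],[352,192],[279,192]]).reshape(-1,1,2)
sat=cv2.cvtColor(img,cv2.COLOR_BGR2HSV)[...,1]
P=cv2.cornerSubPix(sat,P,(4,4),(-1,-1),(3,50,.01))[:,0]
W=np.array([ray(f,p,10)[:2] for p in P]);print(P,np.round(W,1),'sides',[round(float(np.linalg.norm(W[i]-W[i-1])),1) for i in range(4)],'centre',W.mean(0))
for i,j in((0,1),(3,2),(1,2),(0,3)):d=W[j]-W[i];print(np.degrees(np.arctan2(d[1],d[0])))
print('knob',[np.round(ray(f,(478,170),z)) for z in(230,235)])
cv2.imwrite('pics/w1c.png',cv2.resize(img[85:215,260:520],(780,390),interpolation=cv2.INTER_CUBIC))
E
```

```text
[[278.7815  103.87702]
 [356.591   104.1836 ]
 [352.      192.     ]
 [279.4309  192.38391]] [[425.1 301.4]
 [539.2 266.5]
 [501.4 134.3]
 [385.4 168.6]] sides [138.6, 119.3, 137.5, 121.0] centre [462.78202607 217.72390809]
-17.00653067330646
-16.46833977191976
-105.97655136206528
-106.65169605102513
knob [array([577., 182., 230.]), array([574., 184., 235.])]
```

View pics/w1c.png

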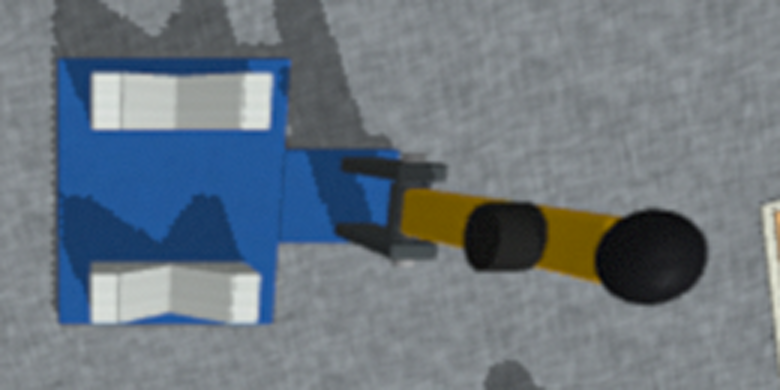

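```bash
python3 - <<'E'
from h import *
_,f=grab('wrist')
W=np.array([ray(f,p,50)[:2] for p in [(290.3,109),(350.7,109),(346,192.7),(290.3,192.7)]])
print(np.round(W,1),W.mean(0),[round(float(np.linalg.norm(W[i]-W[i-1])),1) for i in range(4)])
for i,j in((0,1),(3,2),(1,2),(0,3)):d=W[j]-W[i];print(np.degrees(np.arctan2(d[1],d[0])))
E
```

```text
[[438.6 287.3]
 [520.3 262.7]
 [485.9 146.9]
 [404.4 171.5]] [462.32415856 217.08859981] [120.8, 85.3, 120.8, 85.2]
-16.802072406347307
-16.786458474038284
-106.53224435371546
-106.46955187236654
```

Call:
step_arm:
  linear:
    - [-1.0,0.395,0.075]
    - [-1.0,0.395,0.075]
    - [-1.0,0.395,0.075]
    - [-1.0,0.395,0.075]
    - [-1.0,0.395,0.075]
    - [-1.0,0.395,0.075]
  turn: [-0.062,-0.062,-0.062,-0.062,-0.062,-0.062]

```text
time_s: 2.65
ee_pos: [425.8, -134.6, 307.2]
ee_rot: [-180.0, 0.0, 95.2]
force: [-0.1, 0.5, -0.0]
gripper_width: 91.1
gripper_force: 0.0
```

```bash
python3 - <<'E'
from h import *
s,f=grab('wrist');cv2.imwrite('pics/w2.png',f['color']);print(s['time_s'],s['ee_pos'],s['ee_rot'])
go((440,-270,300),95.4)
for c in blobs(f,(0,150,50),(8,255,255),200):print(cv2.minAreaRect(c),axis(f,c,34))
E
```

```text
2.65 [ 425.84686079 -134.56228408  307.16795936] [-1.79987868e+02  1.86133515e-02  9.52002065e+01]
linear [-0.4457  0.006   0.0241] turn -0.0007
((297.0, 245.5), (83.0, 24.0), 90.0) (array([ 455.6, -236.1]), -83.3, array([ 38.6, 143.1]))
((198.71310424804688, 218.84426879882812), (17.02890396118164, 62.09788513183594), 39.80556869506836) (array([ 299.1, -204. ]), 54.4, array([ 25.4, 103. ]))
```

Call:
step_arm:
  linear:
    - [-0.445,0.006,0.024]
    - [-0.445,0.006,0.024]
    - [-0.445,0.006,0.024]
    - [-0.445,0.006,0.024]
  turn: [0,0,0,0]

```text
time_s: 3.2
ee_pos: [440.3, -264.3, 299.9]
ee_rot: [-180.0, -0.1, 95.3]
force: [0.3, 0.3, -0.4]
gripper_width: 91.2
gripper_force: 0.0
```

```bash
python3 - <<'E'
from h import *
s,f=grab('wrist');cv2.imwrite('pics/w3.png',f['color']);print(s['time_s'],s['ee_pos'],s['ee_rot'])
for c in blobs(f,(0,150,50),(8,255,255),200):print(cv2.minAreaRect(c),axis(f,c,34))
E
```

```text
3.2 [ 440.3188595  -264.32695507  299.87322273] [-1.79970145e+02 -7.59536285e-02  9.53146764e+01]
((401.8016357421875, 245.03009033203125), (93.7193603515625, 32.641700744628906), 38.76552200317383) (array([ 635.3, -346. ]), -33.3, array([ 49.1, 162.5]))
((297.0, 166.0), (100.0, 28.0), 90.0) (array([ 456.5, -239.7]), -83.9, array([ 38.8, 144.1]))
((188.74000549316406, 135.1800079345703), (19.799999237060547, 68.60000610351562), 36.86989974975586) (array([ 299.8, -209.1]), 54.5, array([25.8, 98.6]))
```

View pics/w3.png

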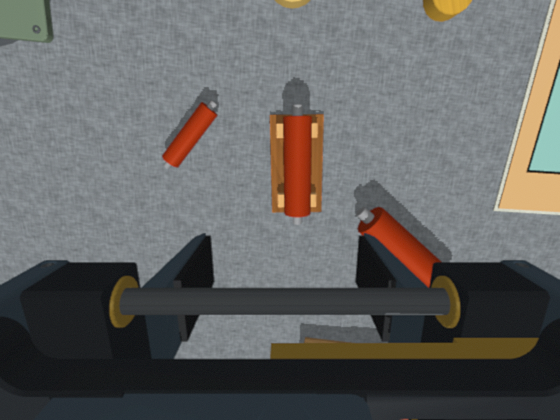

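The roller is upright in the wrist view, spanning about (297,116) to (297,216). That puts its centre near (456,-238) with the right size. Next I go down to grasp it.

Call:
step_arm:
  linear:
    - [0.084,0.061,0.2]
    - [0.084,0.061,0.4]
    - [0.084,0.061,0.6]
    - [0.084,0.061,0.65]
    - [0.084,0.061,0.7]
    - [0.084,0.061,0.78]
    - [0.084,0.061,0.86]
    - [0.084,0.061,0.91]
    - [0.084,0.061,0.91]
    - [0.084,0.061,0.91]
  turn: [-0.001,-0.001,-0.001,-0.001,-0.001,-0.001,-0.001,-0.001,-0.001,-0.001]

```text
time_s: 4.5
ee_pos: [457.2, -238.2, 28.3]
ee_rot: [179.9, 0.1, 95.7]
force: [-0.0, 0.3, 0.4]
gripper_width: 91.3
gripper_force: 0.0
```

Call:
step_arm:
  linear:
    - [0,0,0]
    - [0,0,0]
    - [0,0,0]
    - [0,0,0]
    - [0,0,0]
    - [0,0,0]
    - [0,0,0]
    - [0,0,0]
  turn: [0,0,0,0,0,0,0,0]
  fingers: 1
  force: 20

```text
time_s: 5.5
ee_pos: [456.2, -237.7, 27.2]
ee_rot: [-180.0, -0.0, 95.7]
force: [0.3, -0.3, 0.1]
gripper_width: 39.5
gripper_force: 20.0
```

Call:
step_arm:
  linear:
    - [0,0,-0.05]
    - [0,0,-0.15]
    - [0,0,-0.3]
    - [0,0,-0.41]
    - [0,0,-0.41]
    - [0,0,-0.41]
  turn: [0,0,0,0,0,0]

```text
time_s: 6.25
ee_pos: [455.1, -237.1, 149.0]
ee_rot: [-179.9, -0.1, 95.7]
force: [0.0, -0.5, -4.6]
gripper_width: 39.7
gripper_force: 20.0
```

```bash
python3 - <<'E'
from h import *
s,f=grab('wrist');cv2.imwrite('pics/w4.png',f['color']);print(s['time_s'],s['ee_pos'],s['gripper_width'])
_,f2=grab('scene')
cv2.imwrite('pics/w4b.png',np.hstack([f['color'],cv2.resize(f2['color'][180:390,80:360],(560,420))])[::1,:])
im=cv2.imread('pics/w4b.png');cv2.imwrite('pics/w4b.png',cv2.resize(im,(800,300)))
for c in blobs(f,(0,150,50),(8,255,255),50):print(cv2.boundingRect(c))
for x in(70,85): 
    q=np.linalg.inv(f['tool_from_camera'])@[x,0,-7,1];print(x,q[:2]/q[2]*f['fx']+[f['cx'],f['cy']])
go((443.3,223,150),73.35)
E
```

```text
6.25 [ 455.12790549 -237.10148472  148.96016243] 39.671322572816315
(445, 315, 37, 45)
(253, 315, 64, 28)
(246, 147, 77, 141)
(88, 117, 80, 93)
70 [283.37705243 148.49618635]
85 [283.41473483 117.5603721 ]
linear [ 1.5299  0.114  -0.0021] turn 0.0621
```

View pics/w4b.png

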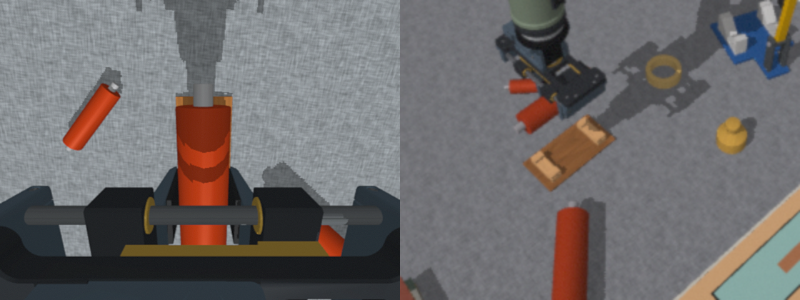

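The roller is held square and centred in the fingers. Its end is at row 147, where 148 was predicted, and its middle column is 284. Now I carry it over.

Call:
step_arm:
  linear:
    - [0.95,0.071,0]
    - [0.95,0.071,0]
    - [0.95,0.071,0]
    - [0.95,0.071,0]
    - [0.95,0.071,0]
    - [0.95,0.071,0]
    - [0.95,0.071,0]
  turn: [0.062,0.062,0.062,0.062,0.062,0.062,0.062]

```text
time_s: 7.22
ee_pos: [448.4, 47.7, 149.3]
ee_rot: [-179.9, 0.1, 73.4]
force: [0.1, 0.1, -3.8]
gripper_width: 39.7
gripper_force: 20.0
```

```bash
python3 - <<'E'
from h import *
go((443.3,223,150),73.35)
E
```

```text
linear [ 0.5553 -0.1828 -0.0027] turn 0.0003
```

Call:
step_arm:
  linear:
    - [0.2,-0.066,0]
    - [0.4,-0.132,0]
    - [0.52,-0.171,0]
    - [0.555,-0.183,0]
    - [0.555,-0.183,0]
    - [0.555,-0.183,0]
    - [0.555,-0.183,0]
  turn: [0,0,0,0,0,0,0]

```text
time_s: 8.1
ee_pos: [444.1, 221.9, 150.2]
ee_rot: [-180.0, 0.0, 73.3]
force: [0.5, -0.5, -4.6]
gripper_width: 39.6
gripper_force: 20.0
```

```bash
python3 - <<'E'
from h import *
s,f=grab('wrist');_,f2=grab('scene');print(s['ee_pos'],s['ee_rot'])
cv2.imwrite('pics/w5.png',f['color'])
cv2.imwrite('pics/w5b.png',cv2.resize(np.hstack([f['color'],cv2.resize(f2['color'][110:260,250:450],(560,420))]),(800,300)))
go((462.5,217.3,43.3),73.35)
E
```

```text
[444.09248765 221.88140472 150.24470984] [-1.79996123e+02  1.81120314e-02  7.32919044e+01]
linear [0.0016 0.0635 0.3569] turn -0.0001
```

View pics/w5b.png

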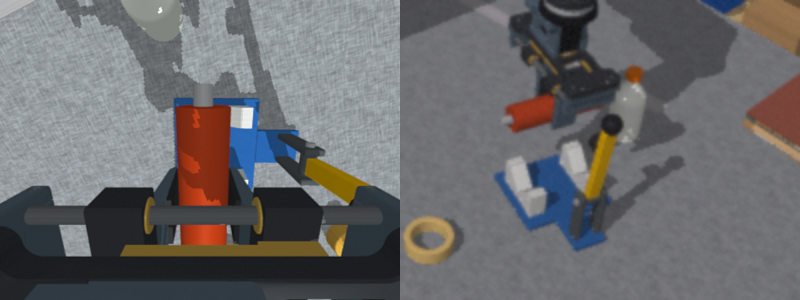

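```bash
python3 - <<'E'
from h import *
s,f=grab('wrist')
sat=cv2.cvtColor(f['color'],cv2.COLOR_BGR2HSV)[...,1]
p=cv2.cornerSubPix(sat,np.float32([[[362,138]]]),(4,4),(-1,-1),(3,50,.01))[0,0];print(p,ray(f,p,10),'expect 540,267.2')
g=cv2.cvtColor(f['color'],cv2.COLOR_BGR2HSV);print(proj(f,(439.9+41.9,287.3-12-.0,50)))
q=ray(f,(354,149),50);print('blk top +x+y outer corner (guess px)',q,'expect',462.5+.958*42+.2865*60,217.3-.2865*42+.958*60)
cv2.imwrite('pics/w5c.png',cv2.resize(f['color'][120:270,230:430],(800,600),interpolation=cv2.INTER_CUBIC))
E
```

```text
[363.0664 138.1798] [539.07638533 266.83678366  10.        ] expect 540,267.2
[308.11462858 149.70520937]
blk top +x+y outer corner (guess px) [520.11777828 264.54128444  50.        ] expect 519.9259999999999 262.747
```

View pics/w5c.png

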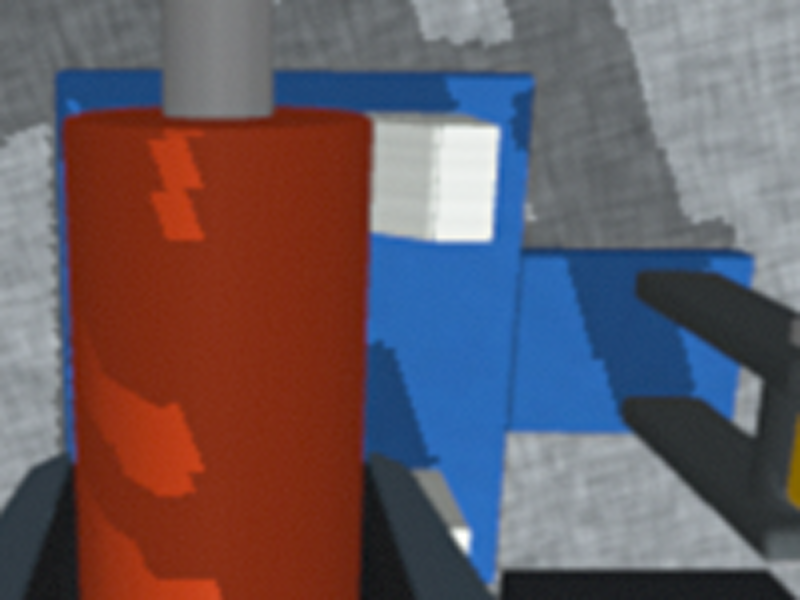

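The base corner and block edge agree with the earlier fix to about 1 mm. Now I lower it diagonally, clear of the clamp pad.

Call:
step_arm:
  linear:
    - [0.001,0,0.08]
    - [0.001,0,0.15]
    - [0.001,0.01,0.18]
    - [0.001,0.025,0.21]
    - [0.001,0.04,0.24]
    - [0.001,0.055,0.27]
    - [0.001,0.0635,0.29]
    - [0.001,0.0635,0.305]
    - [0.001,0.0635,0.32]
    - [0.001,0.0635,0.33]
    - [0.001,0.0635,0.338]
    - [0.001,0.0635,0.344]
    - [0.001,0.0635,0.344]
  turn: [0,0,0,0,0,0,0,0,0,0,0,0,0]

```text
time_s: 9.88
ee_pos: [462.2, 218.0, 47.0]
ee_rot: [-180.0, -0.0, 73.4]
force: [-0.3, -0.5, -4.0]
gripper_width: 39.5
gripper_force: 20.0
```

Call:
step_arm:
  linear:
    - [0,0,0.004]
    - [0,0,0.008]
    - [0,0,0.011]
    - [0,0,0.011]
  turn: [0,0,0,0]

```text
time_s: 10.38
ee_pos: [462.3, 218.1, 44.0]
ee_rot: [-180.0, -0.0, 73.4]
force: [-0.7, 0.7, -2.1]
gripper_width: 39.6
gripper_force: 20.0
```

Call:
step_arm:
  linear:
    - [0,0,0.003]
    - [0,0,0.003]
    - [0,0,0.003]
  turn: [0,0,0]
  force: 5

```text
time_s: 10.75
ee_pos: [462.3, 218.2, 43.5]
ee_rot: [180.0, -0.0, 73.4]
force: [-2.6, 1.0, 5.7]
gripper_width: 40.0
gripper_force: 5.0
```

Call:
step_arm:
  linear:
    - [0,0,0]
    - [0,0,0]
    - [0,0,0]
    - [0,0,0]
  turn: [0,0,0,0]
  fingers: -0.3

```text
time_s: 11.25
ee_pos: [462.5, 218.0, 42.8]
ee_rot: [180.0, -0.0, 73.4]
force: [0.7, -0.2, 0.7]
gripper_width: 59.4
gripper_force: 0.0
```

Call:
step_arm:
  linear:
    - [0,0,0]
    - [0,0,0]
    - [0,0,0]
    - [0,-0.02,0]
    - [0,-0.04,0]
    - [0,-0.05,-0.02]
    - [0,-0.05,-0.1]
    - [0,-0.05,-0.25]
    - [0,-0.05,-0.42]
    - [0,-0.05,-0.6]
    - [0,-0.05,-0.78]
    - [0,-0.05,-0.82]
    - [0,-0.05,-0.82]
    - [0,-0.05,-0.82]
  turn: [0,0,0,0,0,0,0,0,0,0,0,0,0,0]
  fingers: -1

```text
time_s: 13.0
ee_pos: [447.0, 221.9, 287.0]
ee_rot: [-179.8, 0.1, 73.4]
force: [-0.8, -0.5, 0.6]
gripper_width: 91.2
gripper_force: 0.0
```

```bash
python3 - <<'E'
from h import *
s,f=grab('wrist');_,f2=grab('scene')
for c in blobs(f,(0,150,50),(8,255,255),200):print(cv2.boundingRect(c),axis(f,c,50.3))
cv2.imwrite('pics/w6.png',cv2.resize(np.hstack([f['color'],cv2.resize(f2['color'][110:260,250:450],(560,420))]),(800,300)))
x=np.array([.958,-.2865])*165+[462.5,217.3]
go((*x,288),73.35)
E
```

```text
(283, 135, 29, 104) (array([462., 215.]), 73.5, array([ 37.3, 143.8]))
linear [-0.0008  0.6034 -0.005 ] turn 0.0001
```

View pics/w6.png

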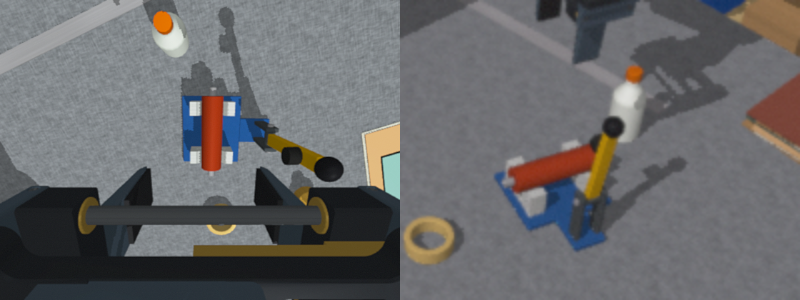

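The roller is bedded and centred at about (462,217), and the clamp is still open. Now I swing the clamp.

Call:
step_arm:
  linear:
    - [0,0,-0.03]
    - [0,0,-0.03]
    - [0,0.15,-0.03]
    - [0,0.32,-0.03]
    - [0,0.48,-0.03]
    - [0,0.6,-0.02]
    - [0,0.603,0]
    - [0,0.603,0.1]
    - [0,0.603,0.2]
    - [0,0.603,0.237]
    - [0,0.603,0.237]
    - [0,0.603,0.237]
  turn: [0,0,0,0,0,0,0,0,0,0,0,0]
  fingers: 1

```text
time_s: 14.6
ee_pos: [621.8, 171.0, 219.3]
ee_rot: [179.9, -0.1, 73.4]
force: [0.9, 0.0, -0.4]
gripper_width: 0.6
gripper_force: 0.0
```

Call:
step_arm:
  linear:
    - [0,-0.03,0]
    - [0,-0.06,0]
    - [0,-0.09,0]
    - [0,-0.12,0]
    - [0,-0.15,0]
    - [0,-0.18,0]
    - [0,-0.21,0]
    - [0,-0.24,0]
    - [0,-0.27,0]
    - [0,-0.3,0]
    - [0,-0.33,0]
    - [0,-0.36,0]
    - [0,-0.38,0]
    - [0,-0.4,0]
    - [0,-0.4,0]
  turn: [0,0,0,0,0,0,0,0,0,0,0,0,0,0,0]

```text
time_s: 16.48
ee_pos: [506.0, 205.0, 217.8]
ee_rot: [180.0, -0.0, 73.4]
force: [0.3, -0.4, -0.1]
gripper_width: 0.9
gripper_force: 0.0
```

Call:
step_arm:
  linear:
    - [0,0.03,-0.1]
    - [0,0.03,-0.2]
    - [0,0.03,-0.27]
    - [0,0.03,-0.27]
    - [0,0.03,-0.27]
    - [0,0.03,-0.27]
    - [0,0.03,-0.27]
    - [0,0.03,-0.27]
    - [0,0.03,-0.27]
    - [0,0.03,-0.27]
    - [0,0.03,-0.27]
    - [0,0.03,-0.27]
    - [0,0.03,-0.27]
    - [0,0.03,-0.27]
  turn: [0,0,0,0,0,0,0,0,0,0,0,0,0,0]

```text
time_s: 18.23
ee_pos: [514.9, 202.3, 298.8]
ee_rot: [180.0, -0.0, 73.4]
force: [0.4, 0.5, -0.3]
gripper_width: 0.7
gripper_force: 0.0
```

```bash
python3 - <<'E'
from h import *
s,f=grab('wrist');_,f2=grab('scene');print(s['time_s'])
cv2.imwrite('pics/w7.png',cv2.resize(np.hstack([f['color'],cv2.resize(f2['color'][110:260,250:450],(560,420))]),(800,300)))
E
```

```text
18.225
```

View pics/w7.png

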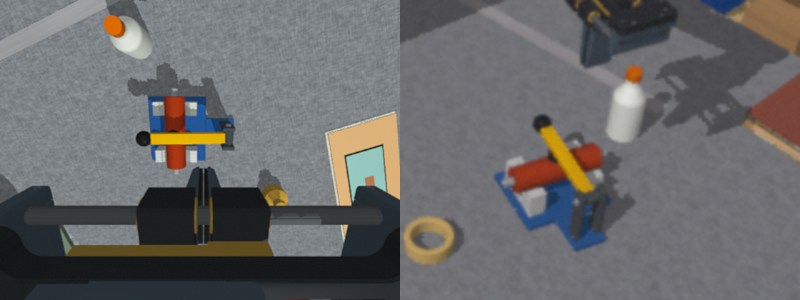

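The clamp arm is over the roller, with the knob at wrist pixel about (200,194). I'll wait a second and confirm the knob's height from both views.

Call:
step_arm:
  linear:
    - [0,0,0]
    - [0,0,0]
    - [0,0,0]
    - [0,0,0]
    - [0,0,0]
    - [0,0,0]
    - [0,0,0]
    - [0,0,0]
    - [0,0,0]
    - [0,0,0]
    - [0,0,0]
    - [0,0,0]
  turn: [0,0,0,0,0,0,0,0,0,0,0,0]

```text
time_s: 19.82
ee_pos: [514.9, 202.4, 298.8]
ee_rot: [180.0, -0.0, 73.4]
force: [0.4, -0.5, 0.2]
gripper_width: 0.4
gripper_force: 0.0
```

```bash
python3 - <<'E'
from h import *
_,w=grab('wrist');_,c=grab('scene');S=np.array([462.5,217.3,0]);X=np.array([.958,-.2865,0])
for a in(0.05,.08,.12,.2,.4):
    p=S+X*(100-150*np.cos(a))+[0,0,85+150*np.sin(a)];print(a,np.round(proj(w,p)),np.round(proj(c,p)))
for n,f,b in(('wrist',w,(170,160,70,70)),('scene',c,(290,140,60,50))):
    x,y,ww,h=b;m=(f['color'][y:y+h,x:x+ww].max(2)<45).astype(np.uint8)
    k,_,st,ce=cv2.connectedComponentsWithStats(m);print(n,[(np.round(ce[i]+[x,y],1).tolist(),int(st[i,4])) for i in range(1,k) if st[i,4]>20])
E
```

```text
0.05 [202. 193.] [320. 173.]
0.08 [202. 194.] [320. 172.]
0.12 [201. 195.] [320. 171.]
0.2 [200. 197.] [321. 168.]
0.4 [200. 203.] [323. 163.]
wrist [([200.2, 193.6], 314)]
scene [([320.2, 170.5], 31)]
```

The knob pixels match a clamp angle of about 0.1 rad, so the pad is bearing on the roller and the robot is clear.

```bash
python3 -c "
from workcell import env;print(env.job_done())"
```

```text
the job is handed in; nothing more can be done
None
```

The roller is bedded and centred in both V-blocks and released. The clamp is down on it at about 0.1 rad (from the camera views), and the job was handed in at about 20 s; no verdict came back, and pad force was not measured.

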